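# Dip the vacuum pump's oil gauge and present it for reading

### The job

Check the oil of the bench vacuum pump with its clean dipstick, which lies across the white tray: pick it up by the yellow grip, slide it gently down the pump's slanted filler neck until its collar stops on the rim, and leave it seated for a second or two. Then draw it right out and carry it back without dropping it or laying it down, and present it for reading: held still and level, about 15 cm above the bench, with its tip over the tray to catch drips. The program finishes while the gripper is still holding it there; leave the dropper bottle, the beaker, the rubber stopper and the tray where they are.

Things in the scene. Friction and masses are not known exactly. Their poses are not given: they have to be found in the camera images.
- dipstick: dipstick, 223 mm long, 56 to 91 g: steel blade 10 mm wide, 4 mm thick; dark round collar 34 mm across, 6 mm thick; yellow grip. Origin: centre of the collar's lower face (which stops on the neck), on the axis. +x runs to the tip, y is its width, z its thickness. At the start it lies flat across the tray's rim, axis 32 mm above the bench. Balance point 30 to 50 mm from the origin towards the tip
- dipstick_tip (a point): tip of the dipstick's blade, at x = +160 mm of the dipstick; the blade is 6 mm wide over its last 6 mm; black level marks 14 and 42 mm before the tip
- dipstick_grip (a point): centre of the dipstick's yellow grip, a flat block 50 mm long (x), 26 mm wide (y), 14 mm thick (z), at x = -38 mm of the dipstick; at the start it hangs free outside the tray, its underside 25 mm above the bench; take it across its 26 mm width
- neck: steel filler neck, a guide tube fixed to the pump. Origin: centre of its mouth in the rim's plane, 162 mm above the bench. +z runs out of the mouth along the tube, up and to the pump's front, 45 degrees from vertical; y is level. Rim 33 mm across; funnel 24 mm wide narrows to the 14 mm round bore in 10 mm; bore straight for 70 mm, then open oil space deep enough for the whole blade
- pump: fixed bench vacuum pump: grey casing 130 x 110 mm, 140 mm high, neck on its front top edge (mouth at -85, 0, 162 mm), blue motor to 175 mm on its left. Origin: centre of the casing's underside, on the bench; -x is its front, towards the robot at yaw 0, +y its left, z up. At x = +35 mm on its top stand a capped flange (to 173 mm) and a black filter (to 193 mm); handle to 156 mm
- tray: white plastic tray, loose, 154 mm (x) by 204 mm (y), rim 30 mm high; origin at the centre of its underside, z up. The dipstick lies across it roughly along its x axis, the tip on the +x side, the grip outside the -x side
- dropper: amber dropper bottle, 36 mm in diameter, 113 mm high, bystander; origin at the centre of its underside
- beaker: glass beaker, 56 mm in diameter, 70 mm high, bystander; origin at the centre of its underside
- stopper: red rubber stopper, 33 mm in diameter, 28 mm high, bystander; origin at the centre of its underside

How it is judged:
On the way, in this order (a step that is already met when the one before it is completed fails the run):
1. the dipstick is fully home in the neck, its collar on the rim, for about a second (distance between dipstick and neck below 0.004 m and angle between the x axis of dipstick and the z axis of neck, either way round below 0.12 rad), for 0.8 s.
2. the dipstick is drawn right out, its tip clear of the neck's mouth (z of dipstick_tip in the frame of neck above 0.01 m), for 0.1 s.
At the end, for the whole second after the job is handed in: the gripper holds the dipstick still (under 30 mm/s) and level (within 10 degrees), its tip 90 to 250 mm above the bench and over the tray (within its 150 x 200 mm outline), touching neither tray nor pump (height (world z) of dipstick_tip between 0.09 and 0.25 m and angle between dipstick's own x axis and vertical between 1.396 and 1.746 rad and x of dipstick_tip in the frame of tray between -0.075 and 0.075 m and y of dipstick_tip in the frame of tray between -0.1 and 0.1 m and contact force between dipstick and the fingers above 1 N and contact force between dipstick and tray below 0.1 N and contact force between dipstick and pump below 0.1 N and linear speed of dipstick below 0.03 m/s); the arm keeps its last pose, push and grip.
It fails at once if the dropper bottle, the beaker or the stopper is moved by more than 30 mm (distance of any of dropper, beaker, stopper from where it was at the start of the episode above 0.03 m).
It fails at once if the tray is moved by more than 40 mm (distance of tray from where it was at the start of the episode above 0.04 m).
It fails at once if the dipstick is dropped or laid on the bench or into the tray (collar centre below 22 mm) (height (world z) of dipstick below 0.022 m).
It fails at once if the dipstick is rammed against the pump (more than 40 N) (contact force between dipstick and pump above 40 N).
It also fails if it takes over 59 s, if anything falls off the work surface, if the arm or the gripper's body presses on something with over 40 N, if the wrist force passes 120 N, or if a joint passes its speed limit or range.

### The arm

A 7-joint arm with a two-finger parallel gripper is mounted at the origin on a cart in front of the work surface, level with it; the furniture and walls round the work are solid. World frame = base frame: x ahead of the robot, y to its left, z up, the work surface at z = 0. Lengths are in m, angles in rad, forces in N, time in s.
With the tool pointing down it reaches from about 0.35 to 0.9 m from the base axis. Payload 7.2 kg.
Tool frame: the origin (TCP) lies at the very end of the fingers, on their centre line; the grasp point (between the pads) lies 19 mm behind it; z points along the fingers, y is the line along which they close (so a half turn about z gives the same grasp; the last joint's range is limited). The gripper opens to 85 mm and grips with 20 to 120 N. Pads are 22 mm wide; open, the fingers measure 114 mm over their backs; the gripper's body (76 mm by 85 mm) begins 54 mm behind the grasp point. The pads swing forward as they close: fully open they stand 13 mm farther back than shut.
Start: joints at [-1.406, 0.411, -0.013, 1.596, 0.006, 1.134, -0.082], TCP at [0.144, 0.608, 0.194] pointing down, gripper open.
Joint ranges: [-2.95, 2.95], [-0.29, 1.99], [-1.47, 1.44], [0.14, 2.54], [-1.03, 4.17], [0.13, 1.85], [-2.86, 2.86]. Speed limits (rad/s): [2.39, 2.39, 3.01, 3.01, 3.14, 3.14, 3.14].

### API

Orientations are given as a unit quaternion [x, y, z, w].
In Python, from cell import r gives the robot as it stands. Calls block until the motion is done:
- r.move_pose(position, orientation): joint-space move of the TCP to a pose.
- r.move_l(position, rate=0.15, ori=None, guard=None): straight line of the TCP; ori=None keeps the orientation; rate is the mean speed in m/s. With guard (N) it stops when the force on the tool has changed by that much, and returns True; else False.
- r.move_joints(angles): joint-space move.
- r.gripper_open() and r.grasp(force=None): open the fingers fully, or close them until they stop; force is the grip in N (None keeps the last).
- r.pause(seconds).
- r.solve_ik(position, orientation): joint angles nearest the present ones, or None.
- r.observe(): the state.
- r.get_image(name): name is "side" or "top" or "wrist"; returns the picture (384x512x3 uint8, blue, green, red); there is no depth.
- r.camera_params(name): a dict with "mtx" (3x3 intrinsics, pixels), "xyz" and "rotation" of the camera in the world. Camera axes: x right, y down, z forward; pixel columns grow to the right and rows downward; lengths in m; the calibration is good to about 2 mm. A picture is of the moment at which its call begins: read the wrist's pose just before it. camera_params takes no time and is no camera call; for the wrist camera it gives the pose at the moment of the call.
A pose or a line that the arm cannot do raises r.PlanningError and nothing moves.
- r.hand_in(): hands the job in; it is judged then, once.
The state is a dict: "t": time; "joint_pos": joint angles; "qvel": joint speeds; "tau": joint torques, N m; "tool_pos": TCP position; "ee_rot": TCP orientation; "contact_force": force on the tool from outside, world axes, zero at the start; "wrist_torque": the same for the moment, N m; "grip_width": finger opening in m; "grip_force": force on a finger pad.
Only numpy, scipy, OpenCV 4.12 (cv2) and the standard library are available. Lean on these libraries where they do the work, as an engineer would, in place of code of your own. Each camera call takes 0.05 s, during which the arm holds its last target. There are 200 camera calls.

## Working session

There is one attempt and no reset: what is moved stays moved. The work goes in short steps, each a Python script; the robot and the scene stay as the last script left them, time stands still between calls to the robot, and variables do not carry over. Pictures are saved under pics/ and viewed, at most 10 in all, crops included, and the job is handed in when it is done.

```bash
ls; mkdir -p pics
python3 - <<'E'
from cell import r
import cv2,numpy as np
o=r.observe();print(o['t'],o['tool_pos'],o['ee_rot'])
for n in("side","top"):
    im=r.get_image(n);cv2.imwrite(f"pics/{n}0.png",im);p=r.camera_params(n);print(n,{k:np.round(v,4).tolist() for k,v in p.items()})
E
```

```text
pics
0.0 [0.14409838 0.60754973 0.19362422] [ 1.16111082e-01  9.93235870e-01 -8.49779977e-04 -3.48766666e-05]
side {'mtx': [[454.8082, 0.0, 249.5466], [0.0, 454.8082, 188.6107], [0.0, 0.0, 1.0]], 'xyz': [0.3518, -0.8418, 0.5332], 'rotation': [0.8261, -0.0689, 0.0598, -0.556]}
top {'mtx': [[357.7552, 0.0, 261.118], [0.0, 357.7552, 194.5369], [0.0, 0.0, 1.0]], 'xyz': [0.3985, 0.1271, 1.0001], 'rotation': [-0.6971, 0.7127, -0.0468, 0.0624]}
```

View pics/side0.png

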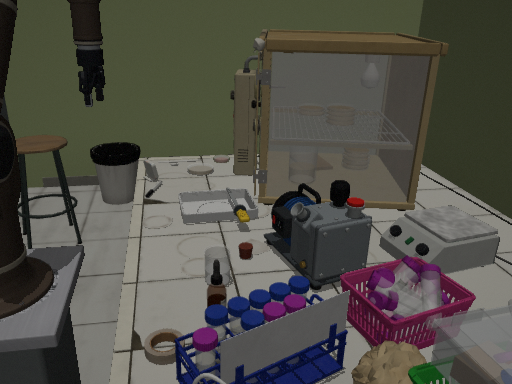

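View pics/top0.png

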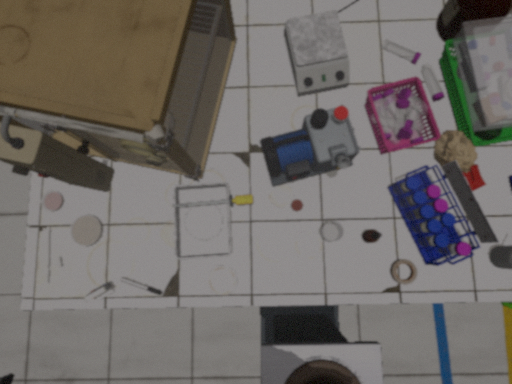

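The top view shows the tray at about (203,220), with the dipstick grip at (242,200) and its tip to the left. The pump is at about (325,145). I'll enlarge the pump and tray.

Run:
```python
import cv2,numpy as np
a=cv2.imread("pics/top0.png")[95:265,165:365];b=cv2.imread("pics/side0.png")[170:290,170:380]
a=cv2.resize(a,None,fx=4,fy=3.5,interpolation=2)[:595]
cv2.imwrite("pics/a.png",cv2.resize(cv2.imread("pics/top0.png")[95:265,165:365],(700,595),interpolation=2))
cv2.imwrite("pics/b.png",cv2.resize(b,(788,450),interpolation=2))
```

```text
(no output)
```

View pics/a.png

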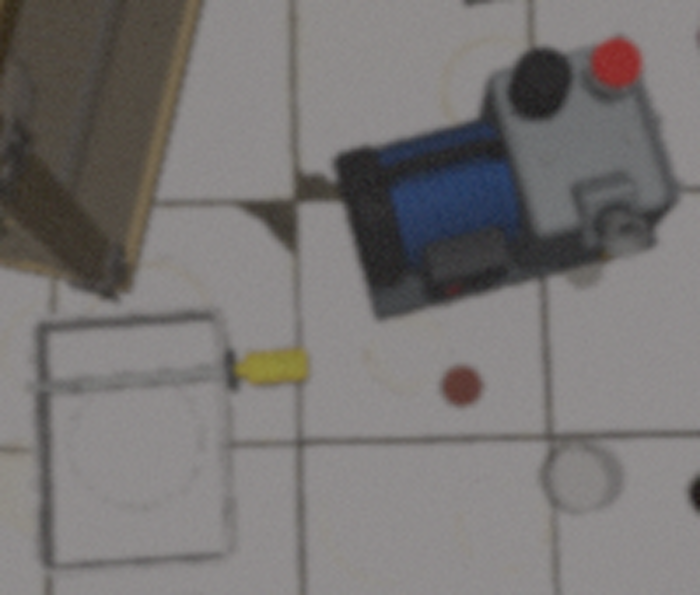

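View pics/b.png

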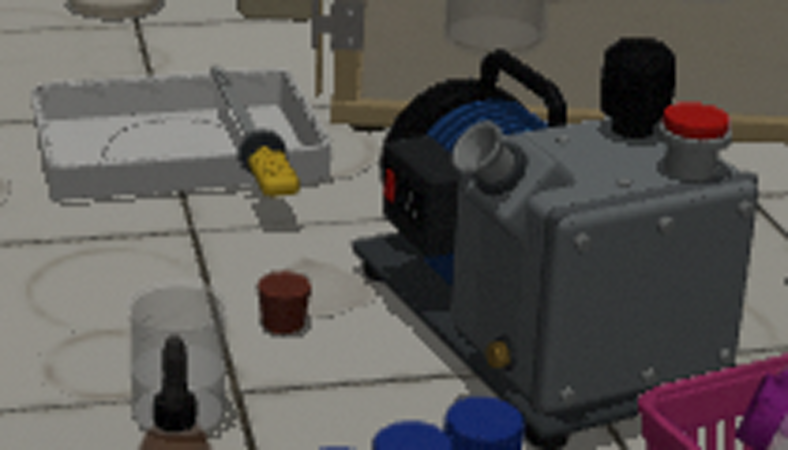

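The neck mouth is at about (344,162) in the top view and (297,210) in the side view. The grip is clear in both. Next I'll triangulate and check reach.

```bash
cat > h.py <<'E'
from cell import r
import cv2,numpy as np
from scipy.spatial.transform import Rotation as R
def ray(n,uv,p=None):
    p=p or r.camera_params(n); d=np.linalg.inv(p['mtx'])@[*uv,1.]
    d=R.from_quat(p['rotation']).as_matrix()@d if np.size(p['rotation'])==4 else np.array(p['rotation'])@d
    return np.array(p['xyz']),d/np.linalg.norm(d)
def onz(n,uv,z,p=None):
    c,d=ray(n,uv,p); return c+d*(z-c[2])/d[2]
def tri(rays):
    A=sum(np.eye(3)-np.outer(d,d) for c,d in rays); b=sum((np.eye(3)-np.outer(d,d))@c for c,d in rays)
    X=np.linalg.solve(A,b); return X,[np.linalg.norm(np.cross(X-c,d)) for c,d in rays]
def yellow(im):
    h=cv2.cvtColor(im,cv2.COLOR_BGR2HSV); m=cv2.inRange(h,(22,120,90),(35,255,255))
    n,l,s,c=cv2.connectedComponentsWithStats(m); return l,s,c
def tool_rot(d,up,a,flip=1):
    """tool orientation gripping a dipstick with axis d (towards tip) and thickness dir up; tool z leans by a towards d"""
    z=-up*np.cos(a)+d*np.sin(a); y=flip*np.cross(up,d); x=np.cross(y,z)
    return R.from_matrix(np.c_[x,y,z])
E
python3 - <<'E'
from h import *
S=[]
for n in("side","top"):
    l,s,c=yellow(cv2.imread(f"pics/{n}0.png")); print(n,[(s[i].tolist(),c[i].round(1).tolist()) for i in range(1,len(s)) if s[i][4]>25])
t=lambda u,v:(165+u/3.5,95+v/3.5); s=lambda u,v:(170+u/3.752,170+v/3.75)
print("neck",tri([ray("top",t(628,235)),ray("side",s(476,150))]),onz("top",t(628,235),.162),onz("side",s(476,150),.162))
print("base edge",onz("top",t(380,318),.012),onz("top",t(600,260),.012))
print("top left edge",onz("top",t(487,90),.14),onz("top",t(540,235),.14))
print("flange,filter",onz("top",t(617,62),.173),onz("top",t(541,80),.193))
print("tip",onz("top",t(30,386),.032),"collar",onz("top",t(232,369),.032),"gripc",onz("top",t(272,366),.039))
print("tray",[onz("top",t(*q),.03).round(3) for q in((40,322),(220,312),(230,552),(45,565))])
print("stop,beaker,dropper",onz("top",t(462,385),.028),onz("top",t(580,478),.05),onz("top",(371,236),.1))
E
```

```text
side [([237, 209, 13, 13, 107], [242.6, 215.3])]
top [([233, 195, 19, 9, 132], [242.8, 199.3]), ([503, 306, 9, 78, 406], [508.4, 337.0])]
neck (array([ 0.60141443, -0.05644989,  0.16002935]), [np.float64(0.0020491064867670804), np.float64(0.002049106486767515)]) [ 0.60301025 -0.05648922  0.162     ] [ 0.59780072 -0.06140069  0.162     ]
base edge [0.57660438 0.11203722 0.012     ] [ 0.61960393 -0.06582626  0.012     ]
top left edge [0.7175115  0.03316157 0.14      ] [6.09989308e-01 1.63617712e-04 1.40000000e-01]
flange,filter [ 0.7228404  -0.05338017  0.173     ] [0.7038223  0.00248557 0.193     ]
tip [0.52560963 0.38777062 0.032     ] collar [0.53532264 0.22905718 0.032     ] gripc [0.53595132 0.19718834 0.039     ]
tray [array([0.577, 0.381, 0.03 ]), array([0.581, 0.238, 0.03 ]), array([0.394, 0.232, 0.03 ]), array([0.387, 0.374, 0.03 ])]
stop,beaker,dropper [0.51904356 0.04969519 0.028     ] [ 0.44378997 -0.03462326  0.05      ] [ 0.42831843 -0.12517487  0.1       ]
```

```bash
cat >> h.py <<'E'
Z=np.array([0,0,1.])
NECK=np.array([.602,-.058,.162]); YAW=np.radians(16)
def axis(): return np.array([-np.cos(YAW)*.5**.5,-np.sin(YAW)*.5**.5,.5**.5])
def tcp(org,rot,d,g=.038): return org-g*d+rot.as_matrix()[:,2]*.019
E
python3 - <<'E'
from h import *
d0=np.array([-.054,.9985,0]);C=np.array([.535,.229,.032])
for deg in(0,15,30,45):
  for fl in(1,-1):
    a=np.radians(deg);out=[]
    q=tool_rot(d0,Z,a,fl);out.append(r.solve_ik(tcp(C,q,d0),q.as_quat()))
    n=axis();d=-n
    up=np.cross(d,np.cross(Z,d));up/=np.linalg.norm(up)
    q=tool_rot(d,up,a,fl)
    for s in(0,.09,.18,.22):out.append(r.solve_ik(tcp(NECK+n*s,q,d),q.as_quat()))
    print(deg,fl);[print('   ',None if o is None else np.round(o,2)) for o in out]
print(r.camera_params("wrist")['xyz'])
E
```

```text
0 1
    [-0.3   0.54 -0.16  1.89  0.13  0.72  2.66]
    None
    None
    None
    None
0 -1
    [-0.79  0.58  0.5   1.92 -0.4   0.74 -0.01]
    None
    None
    None
    None
15 1
    [ 0.57  0.94 -1.25  1.89  0.85  0.91  2.19]
    [-0.29  0.72  0.43  1.33 -0.09  1.63  1.98]
    [-0.36  0.57  0.53  1.45 -0.06  1.66  2.02]
    [-0.44  0.43  0.64  1.54 -0.01  1.72  2.06]
    [-0.49  0.37  0.7   1.56  0.01  1.75  2.08]
15 -1
    [-0.57  0.56  0.4   1.97 -0.73  0.74  0.4 ]
    [-0.49  0.82  0.83  1.35 -0.3   1.66 -0.95]
    [-0.58  0.69  0.94  1.47 -0.24  1.68 -0.9 ]
    [-0.69  0.57  1.09  1.55 -0.17  1.73 -0.85]
    [-0.73  0.5   1.11  1.58 -0.11  1.75 -0.86]
30 1
    [-0.25  0.59  0.19  1.98 -0.95  0.81 -2.42]
    [-0.38  0.56  0.56  1.55 -0.19  1.35  2.05]
    [-0.48  0.42  0.69  1.64 -0.15  1.42  2.09]
    [-0.61  0.26  0.83  1.69 -0.07  1.5   2.09]
    [-0.67  0.18  0.87  1.7  -0.02  1.55  2.07]
30 -1
    [-0.34  0.61  0.31  1.99 -1.01  0.86  0.77]
    [-0.57  0.65  0.89  1.56 -0.36  1.39 -0.92]
    [-0.69  0.53  1.06  1.65 -0.31  1.45 -0.87]
    [-0.78  0.34  1.1   1.7  -0.15  1.51 -0.94]
    [-0.88  0.26  1.18  1.71 -0.09  1.55 -0.96]
45 1
    [ 0.2   0.71 -0.22  1.95 -0.94  0.83 -2.29]
    [-0.51  0.42  0.73  1.77 -0.32  1.07  2.18]
    [-0.66  0.25  0.89  1.83 -0.22  1.15  2.15]
    [-0.88  0.02  1.04  1.86 -0.02  1.27  2.02]
    [-0.94 -0.12  1.02  1.86  0.1   1.35  1.9 ]
45 -1
    [ 0.24  0.72 -0.27  1.94 -0.9   0.81  0.83]
    [-0.66  0.5   0.97  1.78 -0.45  1.1  -0.83]
    [-0.75  0.29  1.02  1.84 -0.26  1.16 -0.93]
    [-1.03  0.02  1.2   1.86 -0.02  1.27 -1.11]
    [-1.12 -0.18  1.14  1.86  0.17  1.36 -1.32]
[0.07998849 0.62357181 0.37333621]
```

Run:
```python
from h import *
n=axis();y=np.cross(Z,n);y/=np.linalg.norm(y)
for sg in(1,-1):
  z=-n;x=np.cross(sg*y,z)
  q=R.from_matrix(np.c_[x,sg*y,z])
  for off in(.06,.03):
   for s in(.1,.14):
    p=NECK+n*s-x*off; j=r.solve_ik(p,q.as_quat()); print(sg,off,s,p.round(3),x.round(2),None if j is None else np.round(j,2))
d0=np.array([-.054,.9985,0]);C=np.array([.535,.229,.032])
q=tool_rot(d0,Z,np.radians(30),-1);P=tcp(C,q,d0);print(P,q.as_matrix()[:,0])
for b in(.06,.12):
  p=P-q.as_matrix()[:,2]*b; print(p,r.solve_ik(p,q.as_quat()))
```

```text
1 0.06 0.1 [ 0.493 -0.089  0.19 ] [0.68 0.19 0.71] None
1 0.06 0.14 [ 0.466 -0.097  0.219] [0.68 0.19 0.71] [-0.44 -0.29  0.85  2.51 -0.94  0.35 -0.02]
1 0.03 0.1 [ 0.514 -0.083  0.211] [0.68 0.19 0.71] None
1 0.03 0.14 [ 0.486 -0.091  0.24 ] [0.68 0.19 0.71] [-0.35 -0.25  0.72  2.45 -0.92  0.38 -0.11]
-1 0.06 0.1 [ 0.575 -0.066  0.275] [-0.68 -0.19 -0.71] None
-1 0.06 0.14 [ 0.548 -0.074  0.303] [-0.68 -0.19 -0.71] [-0.49 -0.26  0.7   2.28 -0.54  0.41  2.53]
-1 0.03 0.1 [ 0.554 -0.072  0.254] [-0.68 -0.19 -0.71] None
-1 0.03 0.14 [ 0.527 -0.079  0.282] [-0.68 -0.19 -0.71] [-0.45 -0.26  0.7   2.34 -0.64  0.39  2.67]
[0.53653899 0.20054285 0.01554535] [-0.04676776  0.86477055  0.49998467]
[0.53815901 0.17058754 0.0675074 ] [-0.44201569  0.55485305  0.52718446  1.97072284 -0.98702675  1.01866703
  0.76910972]
[0.53977903 0.14063223 0.11946946] [-0.51861302  0.51631145  0.70838782  1.93634779 -0.94751281  1.15984109
  0.75777684]
```

Run:
```python
from h import *
q=[0,1,0,0]
r.move_pose([.35,.25,.38],q)
for i,p in enumerate([[.50,-.0,.36],[.53,-.10,.33]]):
    r.move_pose(p,q)
    c=r.camera_params("wrist");im=r.get_image("wrist");cv2.imwrite(f"pics/n{i}.png",im)
    np.save(f"pics/n{i}.npy",c,allow_pickle=True)
    print({k:np.round(v,4).tolist() for k,v in c.items()},r.observe()['t'])
a=np.hstack([cv2.imread("pics/n0.png"),cv2.imread("pics/n1.png")]);cv2.imwrite("pics/nn.png",cv2.resize(a,(800,300)))
```

```text
{'mtx': [[317.3966, 0.0, 255.0266], [0.0, 317.3966, 191.7686], [0.0, 0.0, 1.0]], 'xyz': [0.4341, 0.0019, 0.5394], 'rotation': [0.7, 0.7016, 0.0942, 0.094]} 2.9333
{'mtx': [[317.3966, 0.0, 255.0266], [0.0, 317.3966, 191.7686], [0.0, 0.0, 1.0]], 'xyz': [0.4642, -0.0992, 0.5093], 'rotation': [0.7008, 0.7008, 0.094, 0.0941]} 3.4917
```

View pics/nn.png

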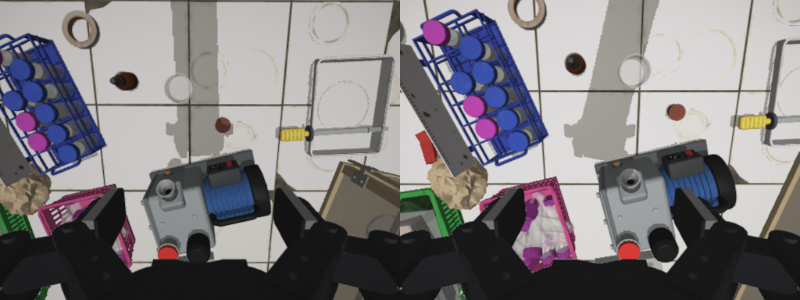

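Both wrist views show the neck, at about (214,240) and (294,233) at full resolution. The grip and collar are visible as well. I'll crop to get exact points.

Run:
```python
from h import *
a=cv2.imread("pics/n0.png")[185:285,165:275];b=cv2.imread("pics/n1.png")[185:285,245:355]
f=lambda x:cv2.resize(x,(396,360),interpolation=2)
cv2.imwrite("pics/nc.png",np.hstack([f(a),f(b)]))
for i in(0,1):
    l,s,c=yellow(cv2.imread(f"pics/n{i}.png"));k=1+s[1:,4].argmax();v,u=np.where(l==k)
    P=np.load(f"pics/n{i}.npy",allow_pickle=True).item()
    X=np.array([onz("",(a,b),.037,P)[:2] for a,b in zip(u,v)]);w,V=np.linalg.eigh(np.cov(X.T))
    print(s[k],c[k],X.mean(0),V[:,1],X.max(0)-X.min(0))
```

```text
[358 164  38  17 500] [375.46  171.566] [0.53724072 0.19641873] [-0.05999441  0.99819871] [0.0264025  0.05897723]
[433 147  42  19 611] [452.59410802 155.74631751] [0.53744335 0.19632588] [-0.05578083  0.99844304] [0.02709204 0.06124414]
```

View pics/nc.png

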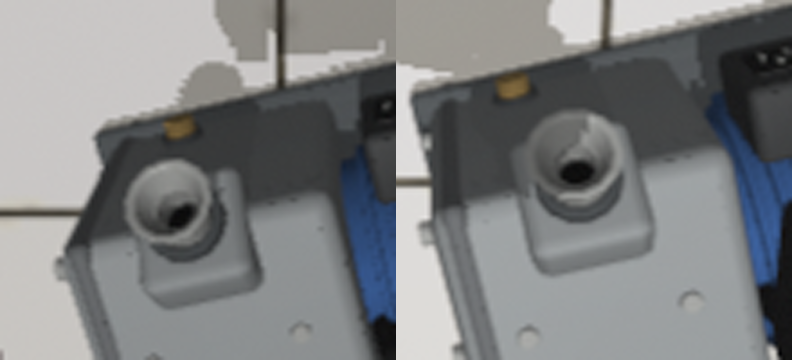

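Run:
```python
from h import *
P=[np.load(f"pics/n{i}.npy",allow_pickle=True).item() for i in(0,1)]
A=lambda u,v:(164.6+u/3.6,184.6+v/3.6);B=lambda u,v:(244.6+(u-396)/3.6,184.6+v/3.6)
a,b=A(169,202),B(576,157)
print(onz("",a,.162,P[0]),onz("",b,.162,P[1]))
print(tri([ray("",a,P[0]),ray("",b,P[1])]),tri([ray("",a,P[0]),ray("",b,P[1]),ray("top",(344.4,162.1)),ray("side",(296.8,210))]))
def yaw(p,q,z,i):
    d=onz("",q,z,P[i])-onz("",p,z,P[i]);return np.degrees(np.arctan2(-d[0],d[1])),np.linalg.norm(d)
print(yaw(A(97,137),A(396,62),.012,0),yaw(B(412,95),B(792,5),.012,1),yaw(B(528,337),B(692,300),.14,1),yaw(A(152,358),A(300,331),.14,0))
# red cap + filter centres
for i in(0,1):
    h=cv2.cvtColor(cv2.imread(f"pics/n{i}.png"),cv2.COLOR_BGR2HSV);m=cv2.inRange(h,(0,150,120),(8,255,255))|cv2.inRange(h,(174,150,120),(180,255,255))
    n,l,s,c=cv2.connectedComponentsWithStats(m);print([(s[k].tolist(),c[k].round(1).tolist(),onz("",c[k],.17,P[i]).round(4).tolist()) for k in range(1,n) if s[k][4]>60])
```

```text
[ 0.60267785 -0.05364915  0.162     ] [ 0.60337416 -0.05290635  0.162     ]
(array([ 0.60207295, -0.05328226,  0.1642569 ]), [np.float64(0.000372690961238907), np.float64(0.0003726909612388191)]) (array([ 0.60259849, -0.05440465,  0.160272  ]), [np.float64(0.000948218089432447), np.float64(0.0021388884306022047), np.float64(0.002476678345099062), np.float64(0.003156353650946498)])
(np.float64(14.887437362721542), np.float64(0.15135035768705027)) (np.float64(14.002370301034464), np.float64(0.17604419964694415)) (np.float64(14.259033787199664), np.float64(0.06034105777225023)) (np.float64(11.646109270724667), np.float64(0.05953143222316133))
[([202, 316, 26, 16, 331], [214.4, 324.4], [0.7226, -0.0528, 0.17])]
[([20, 168, 26, 42, 548], [33.8, 188.7], [0.5534, -0.3438, 0.17]), ([279, 311, 28, 21, 490], [292.8, 321.5], [0.7248, -0.0521, 0.17])]
```

```bash
cat >> h.py <<'E'
NECK=np.array([.603,-.0535,.162]); YAW=np.radians(14.3); LEAN=np.radians(30)
def pose(org,yaw,pitch,g=.038):
    """TCP position, quaternion for dipstick origin org, heading yaw, pitched down"""
    d=np.array([np.cos(yaw)*np.cos(pitch),np.sin(yaw)*np.cos(pitch),-np.sin(pitch)])
    up=np.cross(d,np.cross(Z,d));up/=np.linalg.norm(up)
    q=tool_rot(d,up,LEAN,-1);return tcp(org,q,d,g),q.as_quat()
D0=np.arctan2(.998,-.057); GC=np.array([.5373,.195,.032]); C0=GC+.038*np.array([np.cos(D0),np.sin(D0),0])
E
python3 - <<'E'
from h import *
p,q=pose(C0,D0,0)
chk=dict(g=(p,q),up=(p+Z*.12,q),w2=([.40,.08,.25],q),w3=pose(np.array([.42,.05,.33]),np.radians(50),.3),pre=pose(NECK+axis()*.19,YAW,np.pi/4),home=pose(NECK,YAW,np.pi/4))
for k,(a,b) in chk.items():print(k,np.round(a,3),r.solve_ik(a,b))
r.move_pose(p+Z*.14,q)
r.move_l(p+Z*.04,.15); print(r.move_l(p,.06,guard=8))
c=r.camera_params("wrist");cv2.imwrite("pics/g0.png",r.get_image("wrist"))
r.grasp(60);o=r.observe();print(o['t'],o['tool_pos'],p,o['grip_width'],o['grip_force'],o['contact_force'])
cv2.imwrite("pics/g1.png",r.get_image("wrist"))
cv2.imwrite("pics/gg.png",cv2.resize(np.hstack([cv2.imread("pics/g0.png"),cv2.imread("pics/g1.png")]),(800,300)))
E
```

```text
g [0.537 0.204 0.016] [-0.25514953  0.59449088  0.19289391  1.97858798 -0.94660559  0.81363152
  0.71528431]
up [0.537 0.204 0.136] [-0.6371479   0.47962941  0.70281072  1.93520308 -0.95365206  1.12139605
  0.63996712]
w2 [0.4  0.08 0.25] [-0.6484582   0.04330307  0.85094435  2.08137749 -0.5714654   1.2383241
  0.50939385]
w3 [0.399 0.025 0.323] [-0.68125137 -0.26991785  0.51951036  2.02090181 -0.01262121  1.18529264
 -0.86046362]
pre [ 0.442 -0.095  0.305] [-0.80863123  0.31108283  1.10239638  1.70175894 -0.14000784  1.52452318
 -0.99350584]
home [ 0.572 -0.061  0.171] [-0.66748528  0.76199715  1.11025288  1.56562206 -0.51717574  1.44874011
 -0.80665614]
False
7.2 [0.53674399 0.20449365 0.01553647] [0.5367583  0.20448454 0.01554552] 6.78261451914811e-05 0.0 [ 0.09058882  0.04871174 -0.01210388]
```

View pics/gg.png

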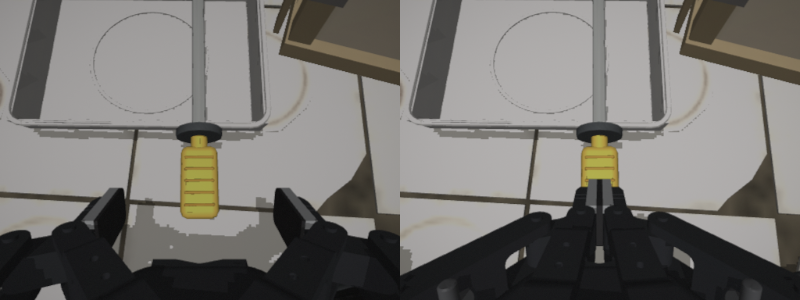

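The fingers closed on nothing: the grip sits beyond them, at about (199,180) in the half-scale left view. I'll compare the projected TCP with the grip.

Run:
```python
from h import *
c=r.camera_params("wrist");M=R.from_quat(c['rotation']).as_matrix();o=r.observe()
def pr(X):
    v=c['mtx']@(M.T@(np.array(X)-c['xyz']));return (v[:2]/v[2]).round(1)
T=R.from_quat(o['ee_rot']).as_matrix()
print('cam',c['xyz'],'axis',M[:,2],'toolz',T[:,2])
print('tcp',pr(o['tool_pos']),'gp',pr(o['tool_pos']-.019*T[:,2]),'GC',pr(GC))
l,s,cc=yellow(cv2.imread("pics/g0.png"));k=1+s[1:,4].argmax();print(s[k],cc[k])
for z in(.032,.039,.06):print(z,onz("",cc[k],z,c), onz("",(199*1.28,218*1.28),z,c),onz("",(199*1.28,133*1.28),z,c))
P=np.load("pics/n1.npy",allow_pickle=True).item()
print(tri([ray("",cc[k],c),ray("",(452.6,155.7),P)]))
```

```text
cam [0.53931498 0.17286083 0.20445479] axis [-0.01386142  0.25316124 -0.96732479] toolz [-0.02853071  0.49917881 -0.86602917]
tcp [253.6 220.5] gp [253.4 232.7] GC [253.5 232.7]
[ 231  173   49  107 4067] [254.73371035 230.42070322]
0.032 [0.5379246  0.19627088 0.032     ] [0.53937829 0.17079301 0.032     ] [0.53594311 0.23069094 0.032     ]
0.039 [0.53798103 0.19532066 0.039     ] [0.53937572 0.17087695 0.039     ] [0.53607998 0.2283436  0.039     ]
0.06 [0.53815034 0.19246999 0.06      ] [0.53936801 0.17112875 0.06      ] [0.53649057 0.22130157 0.06      ]
(array([0.53758485, 0.19559506, 0.03794827]), [np.float64(0.0004089162542595909), np.float64(0.00040891625425929027)])
```

Run:
```python
from h import *
def st(): o=r.observe();print(o['t'],o['tool_pos'],'w',o['grip_width'],'f',o['grip_force'],o['contact_force'])
st(); r.pause(.2); st()
im=r.get_image("wrist");cv2.imwrite("pics/g2.png",im)
l,s,cc=yellow(im);print([(s[k].tolist(),cc[k].round(1).tolist()) for k in range(1,len(s)) if s[k][4]>30])
a=cv2.imread("pics/g2.png")[130:330,160:350];b=cv2.imread("pics/side0.png")[140:260,170:290]
b=r.get_image("side")[160:250,190:290]
cv2.imwrite("pics/gz.png",np.hstack([cv2.resize(a,(400,421),interpolation=2),cv2.resize(b,(400,421),interpolation=2)]))
```

```text
7.25 [0.53675419 0.2044592  0.0155248 ] w 4.277636606687924e-05 f 0.0 [ 0.19998372 -0.30583428 -0.83553485]
7.45 [0.53675454 0.20448646 0.01553366] w -0.00013548702817166292 f 0.0 [-0.01031704  0.59205477 -0.28895979]
[([232, 173, 47, 66, 2143], [254.9, 206.2])]
```

View pics/gz.png

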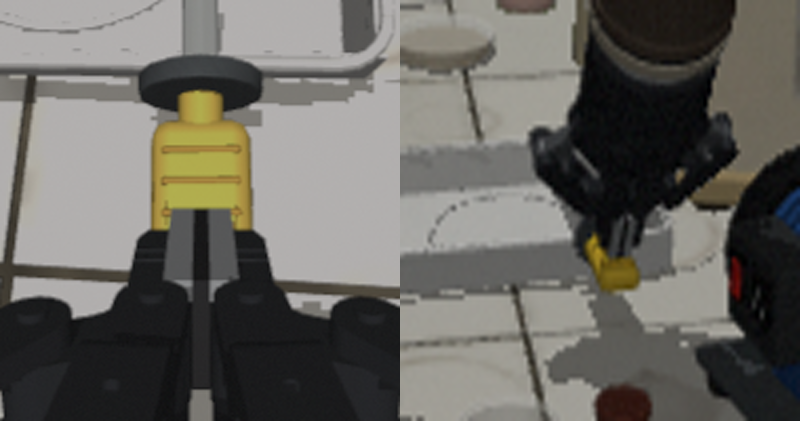

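Run:
```python
from h import *
c=r.camera_params("wrist")
for sv in(213,215,217): print(tri([ray("",(255.5,229),c),ray("side",(244,sv))]))
M=R.from_quat(r.camera_params("side")['rotation']).as_matrix();p=r.camera_params("side")
for X in([.5368,.2045,.0155],[.5373,.195,.032],[.5373,.17,.039],[.5373,.195,.045]):
    v=p['mtx']@(M.T@(np.array(X)-p['xyz']));print(X,(v[:2]/v[2]).round(1))
```

```text
(array([0.53862596, 0.19593465, 0.03977141]), [np.float64(0.00028675983591721916), np.float64(0.00028675983591723033)])
(array([0.53873011, 0.19675275, 0.03374282]), [np.float64(0.00042912624291929275), np.float64(0.0004291262429193791)])
(array([0.53883479, 0.19757503, 0.02768289]), [np.float64(0.0005722348789805675), np.float64(0.0005722348789804279)])
[0.5368, 0.2045, 0.0155] [242.5 220.1]
[0.5373, 0.195, 0.032] [243.4 215.9]
[0.5373, 0.17, 0.039] [245.1 217.7]
[0.5373, 0.195, 0.045] [243.5 211.3]
```

The fingertips sit above the grip, so they appear to be about 20–28 mm short of the reported TCP. I'll touch the bench beside the grip with shut fingers to measure the real offset.

Run:
```python
from h import *
def st(): o=r.observe();print(o['t'],o['tool_pos'].round(4),'w',round(o['grip_width'],4),'f',o['grip_force'],o['contact_force'].round(2))
p,q=pose(C0,D0,0)
r.move_l(p+Z*.07,.2); p2=np.array([.47,.15,.085]); r.move_l(p2,.2)
r.move_l([.47,.15,.03],.15,guard=6);st()
try: print(r.move_l([.47,.15,-.015],.03,guard=3))
except r.PlanningError as e: print(e)
st(); r.move_l(p2,.2); r.gripper_open();st()
im=r.get_image("wrist");l,s,cc=yellow(im);print([(s[k].tolist(),cc[k].round(1).tolist(),onz("wrist",cc[k],.037).round(4)) for k in range(1,len(s)) if s[k][4]>300])
```

```text
9.15 [0.4703 0.1504 0.0299] w 0.0002 f 0.0 [-0.66 -0.76  0.17]
False
10.8 [ 0.4701  0.15   -0.0148] w -0.0001 f 0.0 [ 0.09 -0.42 -0.29]
12.2333 [0.47  0.15  0.085] w 0.0853 f 0.0 [ 0.64 -0.03  1.1 ]
[([326, 140, 36, 71, 1862], [343.0, 177.9], array([0.5371, 0.1955, 0.037 ]))]
```

Run:
```python
from h import *
# wrist cam pose rel. tool, from present pose
c=r.camera_params("wrist");o=r.observe();T=R.from_quat(o['ee_rot']).as_matrix();M=R.from_quat(c['rotation']).as_matrix()
for s in(0,.01,.02,.025,.03,.035):
  for e in(-.011,0,.011):
    X=o['tool_pos']-T[:,2]*s+T[:,0]*e; v=c['mtx']@(M.T@(X-c['xyz']));print(s,e,(v[:2]/v[2]).round(1),end=' ')
  print()
print(T.T@(c['xyz']-o['tool_pos']),T.T@M[:,2])
g=cv2.imread("pics/g2.png")
print(g[215:245:2,246].tolist())
for s in(.02,.025,.03):
  p,q=pose(C0,D0,0);print(r.solve_ik(p+R.from_quat(q).as_matrix()[:,2]*s,q))
```

```text
0 -0.011 [253.6 237.4] 0 0 [253.5 220.4] 0 0.011 [253.5 202.9] 
0.01 -0.011 [253.5 244.3] 0.01 0 [253.5 226.6] 0.01 0.011 [253.4 208.2] 
0.02 -0.011 [253.4 252. ] 0.02 0 [253.4 233.4] 0.02 0.011 [253.4 214.2] 
0.025 -0.011 [253.4 256.2] 0.025 0 [253.3 237.1] 0.025 0.011 [253.3 217.4] 
0.03 -0.011 [253.3 260.6] 0.03 0 [253.3 241.1] 0.03 0.011 [253.3 220.8] 
0.035 -0.011 [253.3 265.3] 0.035 0 [253.3 245.3] 0.035 0.011 [253.2 224.4] 
[ 0.06699658  0.00076894 -0.17945628] [-2.64123603e-01  6.53431234e-04  9.64488619e-01]
[[66, 138, 167], [72, 161, 171], [78, 173, 177], [78, 173, 177], [78, 174, 176], [78, 174, 177], [79, 174, 177], [85, 108, 108], [88, 87, 87], [88, 87, 87], [88, 87, 87], [88, 88, 87], [87, 87, 86], [88, 87, 87], [87, 87, 86]]
[-0.2631875   0.62358333  0.17966208  1.983087   -0.98148732  0.78355744
  0.74092334]
[-0.26398509  0.63086429  0.17473314  1.98384592 -0.98947209  0.77555069
  0.74675994]
[-0.26469962  0.63818929  0.16968963  1.98448628 -0.9974565   0.76755329
  0.75261289]
```

Run:
```python
from h import *
def st(): o=r.observe();print(o['t'],o['tool_pos'].round(4),'w',round(o['grip_width'],4),'f',o['grip_force'],o['contact_force'].round(2))
r.grasp(60)
r.move_l([.47,.15,-.01],.2)
try: print(r.move_l([.47,.15,-.05],.03,guard=3))
except r.PlanningError as e: print(e)
st(); r.move_l([.47,.15,.085],.25); r.gripper_open();st()
```

```text
True
14.4083 [ 0.4701  0.1501 -0.0281] w 0.0 f 4.194635767489672 [-0.58 -1.27  9.29]
15.7917 [0.47  0.15  0.085] w 0.085 f 0.0 [ 0.42 -0.53  0.17]
```

The touch puts the real fingertip about 36 mm behind the reported TCP along the tool. I'll apply that offset and grasp again.

```bash
cat >> h.py <<'E'
S=.036
def tcp(org,rot,d,g=.038): return org-g*d+rot.as_matrix()[:,2]*(.019+S)
def st(): o=r.observe();print(round(o['t'],2),o['tool_pos'].round(4),'w',round(o['grip_width'],4),'f',round(o['grip_force'],1),o['contact_force'].round(2))
E
python3 - <<'E'
from h import *
p,q=pose(C0,D0,0)
r.move_l(p+Z*.08,.2,ori=q); print(r.move_l(p,.08,guard=6)); r.grasp(60); st()
if r.observe()['grip_width']>.02:
    r.move_l(p+Z*.1,.1); st()
    im=r.get_image("wrist"); side=r.get_image("side");cv2.imwrite("pics/l0.png",im)
    a=im[60:360,100:400];b=side[120:240,180:300]
    cv2.imwrite("pics/l.png",np.hstack([cv2.resize(a,(400,400)),cv2.resize(b,(400,400),interpolation=2)]))
    for k,v in dict(w2=([.40,.08,.22],q),w3=pose(np.array([.42,.05,.33]),np.radians(50),.3),pre=pose(NECK+axis()*.19,YAW,np.pi/4),home=pose(NECK,YAW,np.pi/4)).items():print(k,np.round(v[0],3),r.solve_ik(*v))
E
```

```text
False
18.17 [ 0.5358  0.2225 -0.0154] w 0.0252 f 60.9 [-0.54 -0.8   2.08]
19.32 [0.5352 0.2224 0.0837] w 0.0254 f 60.8 [ 0.35 -1.    0.14]
w2 [0.4  0.08 0.22] [-0.11830906  0.0904464   0.29469833  2.09762254 -0.58797377  1.16268325
  0.52932732]
w3 [0.405 0.032 0.288] [-0.43203833 -0.18966921  0.33340044  2.0691643  -0.1056499   1.0933463
 -0.75622637]
pre [ 0.433 -0.097  0.27 ] [-0.55644584  0.23572959  0.73505295  1.76462318 -0.04883215  1.44028562
 -1.12543703]
home [ 0.563 -0.064  0.136] [-0.49481976  0.63043238  0.73879001  1.61378419 -0.30940255  1.29908122
 -1.00804595]
```

View pics/l.png

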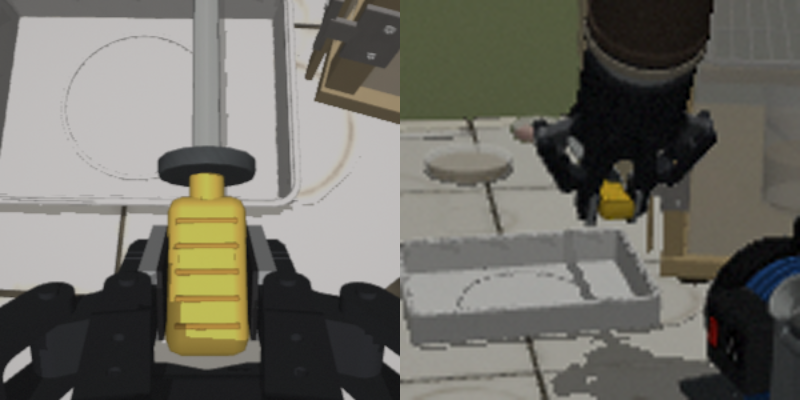

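Grip is firm (25 mm wide) and the stick is level. Next I'll carry it by the front to the pre-insertion pose and check the tip against the mouth.

Run:
```python
from h import *
def proj(n,X):
    c=r.camera_params(n);v=c['mtx']@(R.from_quat(c['rotation']).as_matrix().T@(np.array(X)-c['xyz']));return (v[:2]/v[2])
print("expected collar/tip now",proj("wrist",C0+Z*.1),proj("wrist",C0+Z*.1+.16*np.array([np.cos(D0),np.sin(D0),0])),"seen collar 255,184")
_,q=pose(C0,D0,0)
r.move_l([.40,.08,.22],.25)
r.move_pose(*pose(np.array([.42,.05,.33]),np.radians(50),.3))
p,q=pose(NECK+axis()*.185,YAW,np.pi/4); r.move_pose(p,q); st()
T=NECK+axis()*.025
ims=[]
for n in("side","top","wrist"):
    im=r.get_image(n);cv2.imwrite(f"pics/p_{n}.png",im)
    print(n,"tip exp",proj(n,T),"neck",proj(n,NECK),"collar",proj(n,NECK+axis()*.185))
    u,v=proj(n,T if n!="wrist" else NECK).astype(int);w=30 if n!="wrist" else 60
    P=cv2.copyMakeBorder(im,80,80,80,80,cv2.BORDER_CONSTANT)[v+80-w:v+80+w,u+80-w:u+80+w];print(u-w,v-w)
    ims.append(cv2.resize(P,(266,266),interpolation=2))
cv2.imwrite("pics/p.png",cv2.resize(np.hstack(ims),(798,266)))
```

```text
expected collar/tip now [254.0953083  180.35947302] [254.29306641 -79.66952682] seen collar 255,184
22.26 [ 0.4364 -0.0959  0.2649] w 0.0251 f 60.6 [-0.42 -0.12  0.06]
side tip exp [291.0188143  201.34766966] neck [298.30136779 208.19858907] collar [238.54694958 151.98579174]
261 171
top tip exp [346.99444627 167.43322087] neck [343.17389214 162.1788987 ] collar [376.61898232 208.17517906]
316 137
wrist tip exp [256.73878316 -76.6331548 ] neck [ 256.74167408 -107.14685305] collar [256.71437026 181.04555617]
196 -167Traceback (most recent call last):
  File "<stdin>", line 16, in <module>
cv2.error: OpenCV(4.12.0) /io/opencv/modules/imgproc/src/resize.cpp:4208: error: (-215:Assertion failed) !ssize.empty() in function 'resize'
```

Run:
```python
import cv2,numpy as np
a=cv2.imread("pics/p_side.png")[165:229,255:319];b=cv2.imread("pics/p_top.png")[135:199,315:379]
cv2.imwrite("pics/p.png",np.hstack([cv2.resize(x,(400,400),interpolation=2) for x in(a,b)]))
```

```text
(no output)
```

View pics/p.png

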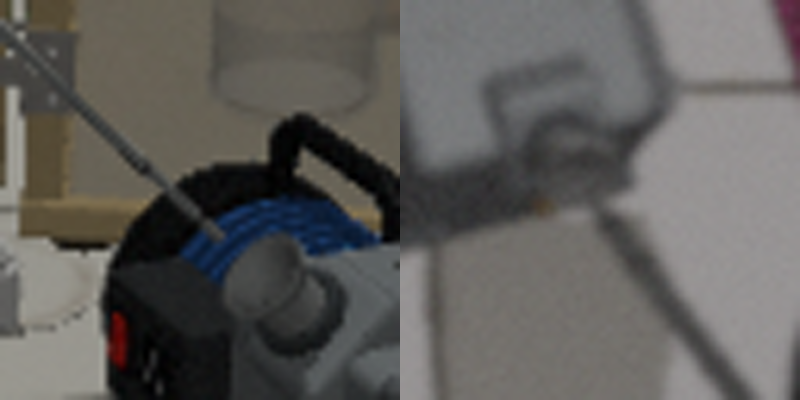

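In the side view the stick's line extends to the mouth centre at about (296.6,209), with the tip at (290.5,203). In the top view it passes within about 1 px of the mouth. Inserting with a force guard.

```bash
cat >> h.py <<'E'
def depth():
    o=r.observe();p0,_=pose(NECK,YAW,np.pi/4);v=o['tool_pos']-p0;return v@axis(),(v-(v@axis())*axis()).round(4)
E
python3 - <<'E'
from h import *
for s,g,v in((.13,7,.06),(.02,7,.06),(-.006,6,.03)):
    p,q=pose(NECK+axis()*s,YAW,np.pi/4); h=r.move_l(p,v,guard=g); print(s,h,depth());st()
    if h: break
print(r.observe()['wrist_torque'].round(2))
E
```

```text
0.13 False (np.float64(0.1302183700223719), array([ 0.0001, -0.0001,  0.0001]))
23.48 [ 0.4741 -0.0865  0.2279] w 0.0249 f 60.6 [-0.37  0.03 -0.4 ]
0.02 False (np.float64(0.020236436131863173), array([ 0.0002, -0.0001,  0.0001]))
25.46 [ 0.5495 -0.0673  0.1502] w 0.025 f 60.6 [-0.34 -0.49 -0.75]
-0.006 True (np.float64(0.0022870650316365085), array([-0.0007, -0.    , -0.0006]))
26.08 [ 0.5609 -0.0641  0.1367] w 0.025 f 61.1 [-1.5   1.29  5.53]
[-0.06  0.27 -0.03]
```

Run:
```python
from h import *
p,q=pose(NECK+axis()*-.006,YAW,np.pi/4); h=r.move_l(p,.02,guard=7); print(h,depth());st()
r.pause(.5);st();im=r.get_image("side");cv2.imwrite("pics/s.png",im)
c=r.camera_params("side")
l,s,cc=yellow(im);k=1+s[1:,4].argmax();print(s[k],cc[k])
def proj(n,X):
    c=r.camera_params(n);v=c['mtx']@(R.from_quat(c['rotation']).as_matrix().T@(np.array(X)-c['xyz']));return (v[:2]/v[2]).round(1)
print([proj("side",NECK+axis()*x) for x in(0,.013,.038,.063)])
```

```text
True (np.float64(0.002417291642021539), array([-0.001 , -0.0001, -0.001 ]))
26.29 [ 0.5605 -0.0642  0.1364] w 0.0248 f 60.9 [-1.15 -0.64  2.59]
26.79 [ 0.5601 -0.0642  0.1361] w 0.0251 f 60.8 [ 0.55 -0.67  0.25]
[275 188  10  11  54] [280.12962963 192.51851852]
[array([298.3, 208.2]), array([294.5, 204.7]), array([287.1, 197.7]), array([279.5, 190.5])]
```

Run:
```python
from h import *
for s in(.001,-.002,-.005):
    p,q=pose(NECK+axis()*s,YAW,np.pi/4); h=r.move_l(p,.02,guard=14); print(s,h,depth());st()
    if h: break
print(r.observe()['wrist_torque'].round(2))
r.pause(.3);st();print(depth())
```

```text
0.001 False (np.float64(0.0026841404184733044), array([-0.0013, -0.0001, -0.0013]))
27.11 [ 0.56   -0.0642  0.1363] w 0.0249 f 60.8 [-8.22 -0.71  3.95]
-0.002 True (np.float64(0.002976881490016681), array([-0.0019, -0.0002, -0.0019]))
27.32 [ 0.5592 -0.0643  0.136 ] w 0.0249 f 61.1 [-2.48 -1.12  5.82]
[-0.02  0.19 -0.07]
27.62 [ 0.5592 -0.0643  0.136 ] w 0.0251 f 61.1 [-2.14 -0.02  5.21]
(np.float64(0.0029866021845875823), array([-0.0019, -0.0002, -0.0019]))
```

The axial force rises and depth no longer changes, so the collar is on the rim. I'll recentre laterally, press lightly and dwell.

Run:
```python
from h import *
for s,t in((.004,0),(.001,1.3),(-.001,1.3)):
    p,q=pose(NECK+axis()*s,YAW,np.pi/4); r.move_l(p,.02,ori=q,guard=20); r.pause(t); print(s,depth(),r.observe()['wrist_torque'].round(2));st()
```

```text
0.004 (np.float64(0.00399485871125007), array([0.    , 0.0001, 0.    ])) [ 0.08 -0.26  0.01]
27.94 [ 0.5604 -0.0642  0.1386] w 0.0253 f 60.6 [-0.05 -0.24 -1.41]
0.001 (np.float64(0.0021437930389102897), array([-0., -0., -0.])) [-0.12  1.03 -0.13]
29.54 [ 0.5617 -0.0641  0.1372] w 0.025 f 61.5 [-4.91  0.44  8.39]
-0.001 (np.float64(0.002155914302611454), array([-0.0001, -0.    , -0.0001])) [-0.28  2.92 -0.2 ]
31.09 [ 0.5616 -0.064   0.1372] w 0.0252 f 62.7 [-12.63  -1.35  18.95]
```

Firm stop at 2.15 mm with force along the neck axis, held for over 2 s. Drawing it out and presenting it.

Run:
```python
from h import *
p,q=pose(NECK+axis()*.02,YAW,np.pi/4); r.move_l(p,.05,ori=q)
p,q=pose(NECK+axis()*.20,YAW,np.pi/4); r.move_l(p,.12); st(); r.pause(.3)
r.move_pose(*pose(np.array([.42,.05,.33]),np.radians(50),.3))
d=np.array([np.cos(D0),np.sin(D0),0])
_,q=pose(C0,D0,0); r.move_pose([.40,.08,.22],q)
tip=np.array([.475,.305,.15]); p,_=pose(tip-.16*d,D0,0); print(p,r.solve_ik(p,q)); r.move_l(p,.12,ori=q); r.pause(.5); st()
def proj(n,X):
    c=r.camera_params(n);v=c['mtx']@(R.from_quat(c['rotation']).as_matrix().T@(np.array(X)-c['xyz']));return (v[:2]/v[2]).round(1)
for n in("side","top","wrist"):
    im=r.get_image(n);cv2.imwrite(f"pics/f_{n}.png",im);l,s,cc=yellow(im);print(n,[(s[k].tolist(),cc[k].round(1).tolist()) for k in range(1,len(s)) if s[k][4]>20],"tip",proj(n,tip),"collar",proj(n,tip-.16*d),"grip",proj(n,tip-.198*d))
l,s,cc=yellow(cv2.imread("pics/l0.png"));print("at lift",[(s[k].tolist(),cc[k].round(1).tolist()) for k in range(1,len(s)) if s[k][4]>300])
print(np.abs(r.observe()['qvel']).max())
```

```text
33.31 [ 0.4262 -0.0984  0.2766] w 0.025 f 60.6 [-0.06  0.97 -0.4 ]
[0.48472213 0.13477741 0.1023686 ] [-0.16816743  0.38751709  0.23417063  2.05352223 -0.78277286  0.94403422
  0.65723163]
37.28 [0.4847 0.1348 0.1024] w 0.0249 f 60.6 [ 0.07  0.05 -0.26]
side [([224, 180, 11, 13, 106], [228.5, 186.6])] tip [214.1 159.5] collar [225.4 180.7] grip [228.6 186.7]
top [([264, 207, 23, 12, 192], [276.1, 212.1]), ([503, 305, 9, 52, 318], [508.0, 327.7])] tip [194.5 219.4] collar [261.3 214.1] grip [277.1 212.8]
wrist [([225, 190, 62, 137, 6425], [255.0, 262.6])] tip [253.6 -78.1] collar [253.2 181. ] grip [253.1 265. ]
at lift [([224, 190, 63, 137, 6451], [255.1, 262.6])]
0.00228005323269905
```

The grip sits in the hand exactly as at lift-off (row 262.6 both times), level and still, with the tip predicted near the tray centre. Handing in.

```bash
python3 -c "
from cell import r
print(r.hand_in())"
```

```text
the job is handed in; nothing more can be done
None
```

I seated the dipstick in the neck for over 2 s, drew it out, and handed the job in at about 37 s with it held level 15 cm up and its tip over the tray; no verdict was returned.

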